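# Click-test the switches and set the dud aside

## Robot

A 6-joint arm with a two-finger parallel gripper is mounted at the origin on the work surface. World frame = base frame: x ahead of the robot, y to its left, z up, the work surface at z = 0. Lengths are in mm, angles in rad, forces in N, time in s.
With the tool pointing down it reaches from about 275 to 750 mm from the base axis. Payload 10.2 kg.
Tool frame: the origin (TCP) lies between the finger pads; the fingertips stand 11 mm ahead of it and the grasp point (between the pads) lies 8 mm behind it; z points along the fingers, y is the line along which they close (so a half turn about z gives the same grasp; the last joint's range is limited). The gripper opens to 85 mm and grips with 20 to 120 N. Pads are 22 mm wide; open, the fingers measure 114 mm over their backs; the gripper's body (76 mm by 85 mm) begins 54 mm behind the grasp point. The pads swing forward as they close: fully open they stand 13 mm farther back than shut.
Start: joints at [0.935, 0.313, 1.498, -0, 1.331, -0.223], TCP at [210.63, 480.901, 242.294] pointing down, gripper open.
Joint ranges: [-2.94, 2.94], [-0.97, 2.17], [0.19, 2.56], [-1.23, 4.37], [0.02, 3.11], [-2.88, 2.88]. Speed limits (rad/s): [2.39, 2.39, 3.01, 3.14, 3.14, 3.14].

## Interface

Orientations are given as a unit quaternion [w, x, y, z].
In Python, from rig import sense, eyes, finish_job gives the robot as it stands.
- The arm moves only by the shell command python3 -m jog 'ROWS' [FORCE]. ROWS is JSON, a list of rows, each a list of 7 numbers: the shift along the tool's x, y, z in m, then the turn, a rotation vector about the tool's x, y, z in rad, then the finger opening in m, from 0 to 0.0854. In form: [[dx, dy, dz, rx, ry, rz, gripper], ...]. A call has 1 to 5 rows; each row shifts and turns the commanded pose from where the row before left it, along the tool's axes as they then stand; what a row does not reach is not made up. A row lasts 1/10 s, in which the tool goes at most 50 mm and 8.59 degrees, less where a joint would pass 70% of its speed; a pose out of reach is approached as far as the arm can. A call is refused whole if a number of a shift passes 0.05 or a number of a turn 0.15, either way. A call with a gripper value outside its range is refused whole. The fingers move at their own pace and stop on an object; FORCE is the grip in N (left out, the last holds). Time passes only in rows, so rows that do not move let the fingers close. It gives the time, the measured TCP pose, the force, the opening and the grip force at its end, in the units of the state.
- sense(): the state, without advancing time (a new reading comes with each control period).
- eyes.capture(name): name is "scene" or "top" or "wrist"; returns the picture (480x640x3 uint8, red, green, blue); there is no depth.
- eyes.calibration(name): a dict with "fx", "fy", "cx", "cy" (pixels), "cam_to_world" (4x4, takes a point from camera to world coordinates); the wrist camera has in their place "mount" (4x4, takes a point from camera to tool coordinates, whose origin is the TCP and whose axes are the flange's). Camera axes: x right, y down, z forward; pixel columns grow to the right and rows downward; lengths in mm; the calibration is good to about 2 mm. A picture is of the moment at which its call begins: read the wrist's pose just before it. calibration takes no time and is no camera call.
- finish_job(): hands the job in; it is judged then, once.
The state is a dict: "time_s": time; "joints": joint angles; "dq": joint speeds; "tau": joint torques, N m; "eef_pos": TCP position; "ee_rot": TCP orientation; "force": force on the tool from outside, world axes, zero at the start; "wrist_torque": the same for the moment, N m; "grip_width": opening from 0.0 (shut) to 1.0 (fully open); "grip_force": force on a finger pad.
Only numpy, scipy, OpenCV 4.12 (cv2) and the standard library are available. Lean on these libraries where they do the work, as an engineer would, in place of code of your own. Each camera call takes 0.05 s, during which the arm holds its last target. There are 200 camera calls.

## Task

Test each of the three push-button switches standing on the desk by pressing its orange button fully in and letting go: two will latch and stay in, one will spring back out. Leave the two that latch standing where they are, and put the one that fails to latch upright on the floor of the charcoal tray, setting it down rather than dropping it.

Things in the scene. Friction and masses are not known exactly. Their poses are not given: they have to be found in the camera images.
- switch_a_mid (a point): Switch a: loose push-button switch, one of three alike: white block, aluminium face on top, 56 mm along x (plus 6 mm brass tags at both ends), 40 mm along y (grasp across this), 44 mm tall, 0.15 to 0.22 kg, standing on the desk, orange button on top at its middle. Point: the block's centre, 22 mm above its underside; z up. Nothing else within 40 mm at the start
- switch_a_button (a joint): orange button of switch a, flat-topped, 24 mm across: 0 m out (as at the start, top 58 mm above the block's underside), 0.010 m fully in (top at 48 mm). Pushed straight down against up to 5 N, then a hard stop. A sound one stays in as far as pushed, for good, even if pushed again; a faulty one springs back when let go, to rest 2 to 3 mm in
- switch_b_mid (a point): Switch b: loose push-button switch, one of three alike: white block, aluminium face on top, 56 mm along x (plus 6 mm brass tags at both ends), 40 mm along y (grasp across this), 44 mm tall, 0.15 to 0.22 kg, standing on the desk, orange button on top at its middle. Point: the block's centre, 22 mm above its underside; z up. Nothing else within 40 mm at the start
- switch_b_button (a joint): orange button of switch b, flat-topped, 24 mm across: 0 m out (as at the start, top 58 mm above the block's underside), 0.010 m fully in (top at 48 mm). Pushed straight down against up to 5 N, then a hard stop. A sound one stays in as far as pushed, for good, even if pushed again; a faulty one springs back when let go, to rest 2 to 3 mm in
- switch_c_mid (a point): Switch c: loose push-button switch, one of three alike: white block, aluminium face on top, 56 mm along x (plus 6 mm brass tags at both ends), 40 mm along y (grasp across this), 44 mm tall, 0.15 to 0.22 kg, standing on the desk, orange button on top at its middle. Point: the block's centre, 22 mm above its underside; z up. Nothing else within 40 mm at the start
- switch_c_button (a joint): orange button of switch c, flat-topped, 24 mm across: 0 m out (as at the start, top 58 mm above the block's underside), 0.010 m fully in (top at 48 mm). Pushed straight down against up to 5 N, then a hard stop. A sound one stays in as far as pushed, for good, even if pushed again; a faulty one springs back when let go, to rest 2 to 3 mm in
- tray: charcoal plastic tray, open on top, fixed to the desk, 190 mm along its x, 150 mm along its y; walls 25 mm high and 4 mm thick, floor 4 mm thick and flat; steel latch button outside on its -x wall. Origin at the centre of its underside, at desk height; z up. Empty at the start
Mind the look-alikes: they are no part of the job. Leave any green look-alike of the part that bears switch_a_mid alone. Leave any pink look-alike of the part that bears switch_c_mid alone.

How it is judged (in metres and radians):
At the end, for the whole second after the job is handed in: Two switches stand upright (0.2 rad) within 30 mm of where they started, buttons latched more than 7 mm in; the third, its button pressed and sprung back to between 1.2 and 5.5 mm, stands upright (0.2 rad) on the floor of the tray, its centre inside the walls (((x of switch_a_mid in the frame of tray between -0.088 and 0.088 m and y of switch_a_mid in the frame of tray between -0.068 and 0.068 m and z of switch_a_mid in the frame of tray below 0.036 m and angle between each of switch_a_mid, switch_b_mid, switch_c_mid's own z axis and vertical below 0.2 rad and value of joint switch_a_button between 0.0012 and 0.0055 m and value of joint each of switch_b_button, switch_c_button above 0.007 m and distance of each of switch_b_mid, switch_c_mid from where it was at the start of the episode below 0.03 m) or (x of switch_b_mid in the frame of tray between -0.088 and 0.088 m and y of switch_b_mid in the frame of tray between -0.068 and 0.068 m and z of switch_b_mid in the frame of tray below 0.036 m and angle between each of switch_b_mid, switch_a_mid, switch_c_mid's own z axis and vertical below 0.2 rad and value of joint switch_b_button between 0.0012 and 0.0055 m and value of joint each of switch_a_button, switch_c_button above 0.007 m and distance of each of switch_a_mid, switch_c_mid from where it was at the start of the episode below 0.03 m) or (x of switch_c_mid in the frame of tray between -0.088 and 0.088 m and y of switch_c_mid in the frame of tray between -0.068 and 0.068 m and z of switch_c_mid in the frame of tray below 0.036 m and angle between each of switch_c_mid, switch_a_mid, switch_b_mid's own z axis and vertical below 0.2 rad and value of joint switch_c_button between 0.0012 and 0.0055 m and value of joint each of switch_a_button, switch_b_button above 0.007 m and distance of each of switch_a_mid, switch_b_mid from where it was at the start of the episode below 0.03 m))); the robot touches nothing.
It fails at once if switch a is dropped (moves faster than 0.8 m/s while no finger touches it: a fall of more than about 30 mm) (linear speed of switch_a above 0.8 m/s and contact force between the fingers and switch_a below 0.1 N).
It fails at once if switch b is dropped (moves faster than 0.8 m/s while no finger touches it: a fall of more than about 30 mm) (linear speed of switch_b above 0.8 m/s and contact force between the fingers and switch_b below 0.1 N).
It fails at once if switch c is dropped (moves faster than 0.8 m/s while no finger touches it: a fall of more than about 30 mm) (linear speed of switch_c above 0.8 m/s and contact force between the fingers and switch_c below 0.1 N).
It also fails if it takes over 51 s, if anything falls off the work surface, if the arm or the gripper's body presses on something with over 40 N, if the wrist force passes 120 N, or if a joint passes its speed limit or range.

## Working session

There is one attempt and no reset: what is moved stays moved. The work goes in short steps, Python scripts to look and compute and a shell command to move; the robot and the scene stay as the last step left them, time stands still between calls to the robot, and variables do not carry over. Pictures are saved under pics/ and viewed, at most 10 in all, crops included, and the job is handed in when it is done.

```bash
mkdir -p pics; python3 - <<'E'
from rig import sense, eyes
import cv2
print(sense())
for n in("scene","top"):
    cv2.imwrite(f"pics/{n}0.png",eyes.capture(n)[:,:,::-1]); print(n,eyes.calibration(n))
print(eyes.calibration("wrist"))
E
```

```text
{'time_s': 0.0, 'joints': array([ 9.34604908e-01,  3.13448056e-01,  1.49844225e+00, -6.52760011e-06,
        1.33103496e+00, -2.23404115e-01]), 'dq': array([-0.00103016,  0.00087925, -0.00027388,  0.00092959, -0.00077703,
       -0.00051408]), 'tau': array([ 5.25624455e-04, -4.12259173e+01, -2.59747177e+01, -1.62432825e-04,
        4.03800848e-03, -1.51971108e-05]), 'eef_pos': array([210.47111921, 480.68758115, 241.73413068]), 'ee_rot': array([-2.74758916e-04,  2.04930626e-01,  9.78776274e-01, -6.07025276e-04]), 'force': array([ 0.60382788, -0.59832964,  0.173155  ]), 'wrist_torque': array([ 0.00926452,  0.00148196, -0.02709802]), 'grip_force': 0.0, 'grip_width': 0.9974157920079217}
scene {'fx': 494.5299851106972, 'fy': 494.5299851106972, 'cx': 325.42988473668976, 'cy': 235.12442321723023, 'cam_to_world': array([[-2.97621992e-01,  6.23544333e-01, -7.22920199e-01,
         1.28846700e+03],
       [ 9.54579409e-01,  2.05565876e-01, -2.15686861e-01,
         2.28208052e+02],
       [ 1.41174046e-02, -7.54277890e-01, -6.56403507e-01,
         6.58991737e+02],
       [ 0.00000000e+00,  0.
[... 276 characters left out ...]
9.94661974e-01,  1.01894531e-01, -1.62807447e-02,
         3.09667141e+01],
       [-6.36684534e-03, -2.18082306e-01, -9.75909612e-01,
         9.52903637e+02],
       [ 0.00000000e+00,  0.00000000e+00,  0.00000000e+00,
         1.00000000e+00]])}
{'fx': 412.2447054549383, 'fy': 412.2447054549383, 'cx': 320.7209875916891, 'cy': 250.00450320743548, 'mount': array([[-4.69532232e-04, -9.62924058e-01, -2.69772196e-01,
         6.87512153e+01],
       [ 9.99999879e-01, -4.91026157e-04,  1.21907471e-05,
         6.47345556e-01],
       [-1.44203968e-04, -2.69772158e-01,  9.62924173e-01,
        -1.31726581e+02],
       [ 0.00000000e+00,  0.00000000e+00,  0.00000000e+00,
         1.00000000e+00]])}
```

View pics/top0.png

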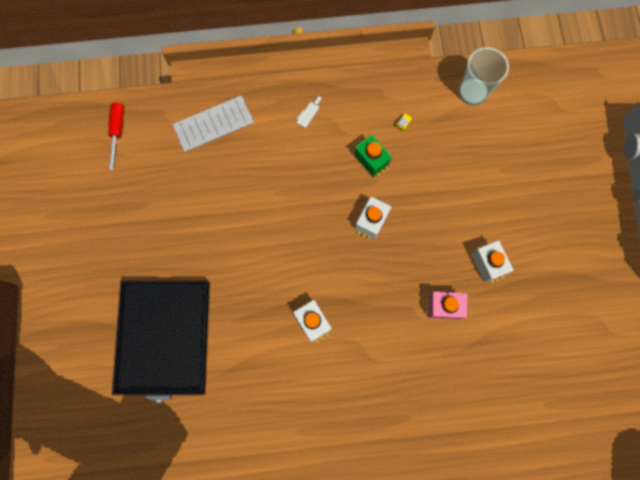

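View pics/scene0.png

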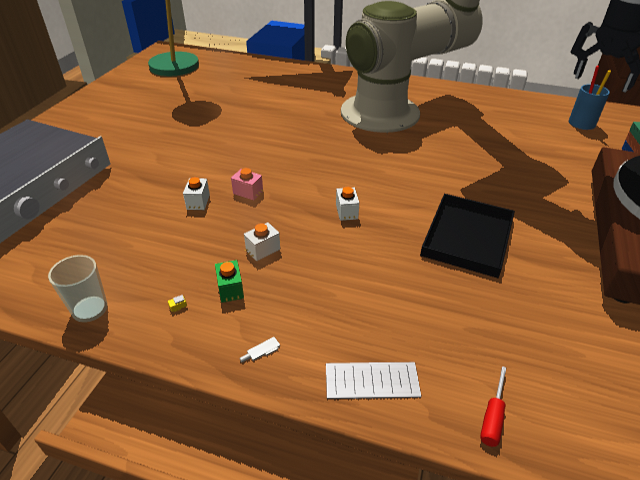

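Top view candidates: white switches with orange buttons at (374,215), (497,260) and (313,321). The look-alikes are green (374,152) and pink (451,304), both rejected. The charcoal tray is centred near (162,337), with its latch button at (158,398). I'll check the three white ones in a single enlarged crop.

```bash
python3 - <<'E'
import cv2,numpy as np
im=cv2.imread("pics/top0.png")
c=[cv2.resize(im[y-30:y+30,x-30:x+30],(400,400),interpolation=cv2.INTER_CUBIC) for x,y in((374,217),(494,260),(313,321))]
o=np.hstack(c); cv2.imwrite("pics/crop.png",cv2.resize(o,(798,266)))
E
```

```text
(no output)
```

View pics/crop.png

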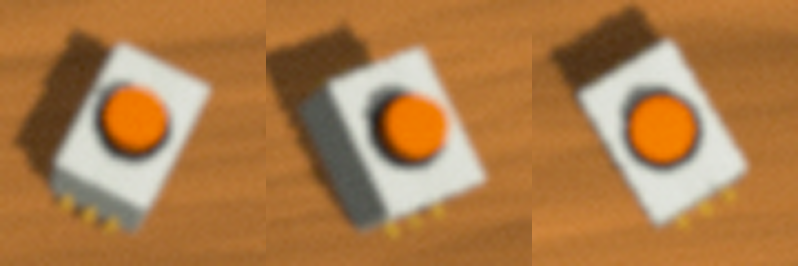

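Crop: all three are white blocks with an aluminium face, a round orange button and brass tags. Button centres are near (374.5,213.8), (497.2,258.6) and (312.1,320.1).

```bash
cat > h.py <<'E'
import numpy as np
from rig import sense, eyes
from scipy.spatial.transform import Rotation as R
def ray(c,T,uv,z):
    d=T[:3,:3]@[(uv[0]-c["cx"])/c["fx"],(uv[1]-c["cy"])/c["fy"],1]; p=T[:3,3]
    return (p+d*(z-p[2])/d[2])[:2]
def top(uv,z):
    c=eyes.calibration("top"); return ray(c,c["cam_to_world"],uv,z)
def wrist(uv,z,s):
    c=eyes.calibration("wrist"); T=np.eye(4); T[:3,:3]=R.from_quat(s["ee_rot"],scalar_first=True).as_matrix(); T[:3,3]=s["eef_pos"]
    return ray(c,T@c["mount"],uv,z)
def delta(xy,z,yaw=None):
    """tool-frame shift (m) and turn about tool z for tool-y line at world yaw"""
    s=sense(); M=R.from_quat(s["ee_rot"],scalar_first=True).as_matrix()
    d=M.T@(np.array([*xy,z])-s["eef_pos"])/1000
    y=np.arctan2(M[1,1],M[0,1]); r=None
    if yaw is not None: r=-((yaw-y+np.pi/2)%np.pi-np.pi/2)
    print("shift",d.round(4),"turn z",r,"q6",s["joints"][5].round(2),"tilt",(M[:,2]).round(4))
E
python3 - <<'E'
from h import *
k=60/266
for n,o,off,b,cs in(("1",(344,187),0,(135,119),[(120,42),(210,88),(143,208),(53,165)]),("2",(464,230),266,(413,127),[(425,47),(487,180),(388,222),(328,88)]),("3",(283,291),532,(661,129),[(668,40),(748,168),(657,226),(580,95)])):
    f=lambda p:(o[0]+(p[0]-off)*k,o[1]+p[1]*k)
    c=np.array([top(f(p),44) for p in cs]); L=[np.linalg.norm(c[(i+1)%4]-c[i]) for i in range(4)]
    e=[c[1]-c[0]+c[2]-c[3],c[3]-c[0]+c[2]-c[1]]; e.sort(key=np.linalg.norm)
    print(n,"btn",top(f(b),58).round(1),"face",c.mean(0).round(1),np.round(L),"short yaw %.3f, from long %.3f"%(np.arctan2(*e[0][::-1])%np.pi,(np.arctan2(*e[1][::-1])+np.pi/2)%np.pi))
print([top(p,25).round(1) for p in((121,280),(209,280),(205,394),(114,394))])
E
```

```text
1 btn [638.4 -92.1] face [639.7 -92.4] [39. 55. 38. 57.] short yaw 0.987, from long 0.960
2 btn [ 540.4 -285.1] face [ 540.2 -287.3] [55. 42. 55. 41.] short yaw 1.863, from long 1.827
3 btn [471.3  31.5] face [471.3  30.8] [56. 40. 56. 39.] short yaw 2.027, from long 2.016
[array([575.9, 351. ]), array([560.2, 200.5]), array([372.4, 218.6]), array([387.7, 367.4])]
```

```bash
python3 -c "
from h import *
delta((471.3,31.2),90,2.02)"
```

```text
shift [-0.4193 -0.307   0.152 ] turn z -0.86197797767365 q6 -0.22 tilt [-7.e-04 -9.e-04 -1.e+00]
```

```bash
python3 -m jog '[[-0.038,-0.028,0.01,0,0,0,0],[-0.038,-0.028,0.01,0,0,0,0],[-0.038,-0.028,0.01,0,0,0,0],[-0.038,-0.028,0.01,0,0,0,0],[-0.038,-0.028,0.01,0,0,0,0]]' 20
python3 -m jog '[[-0.038,-0.028,0.01,0,0,0,0],[-0.038,-0.028,0.01,0,0,0,0],[-0.038,-0.028,0.01,0,0,0,0],[-0.038,-0.028,0.01,0,0,0,0],[-0.038,-0.028,0.01,0,0,0,0]]'
python3 -m jog '[[-0.038,-0.027,0.01,0,0,0,0],[0,0,0,0,0,0,0],[0,0,0,0,0,0,0]]'
python3 -c "
from h import *
import cv2
delta((471.3,31.2),72,2.02)
cv2.imwrite('pics/w1.png',eyes.capture('wrist')[:,:,::-1])"
```

```text
time_s: 0.6
eef_pos: [328.9, 274.7, 191.8]
ee_rot: [-0.0, 0.205, 0.979, -0.0]
force: [0.9, 1.6, -0.3]
grip_width: 0.144
grip_force: 0.0
time_s: 1.1
eef_pos: [446.9, 70.1, 141.8]
ee_rot: [-0.0, 0.205, 0.979, 0.0]
force: [1.1, 2.1, 0.3]
grip_width: 0.0
grip_force: 0.0
time_s: 1.4
eef_pos: [470.1, 31.5, 131.7]
ee_rot: [-0.001, 0.206, 0.979, 0.0]
force: [0.3, -0.4, 0.1]
grip_width: 0.001
grip_force: 0.0
shift [-0.0013  0.0002  0.0597] turn z -0.8638118291300381 q6 -1.34 tilt [-1.6e-03  4.0e-04 -1.0e+00]
```

View pics/w1.png

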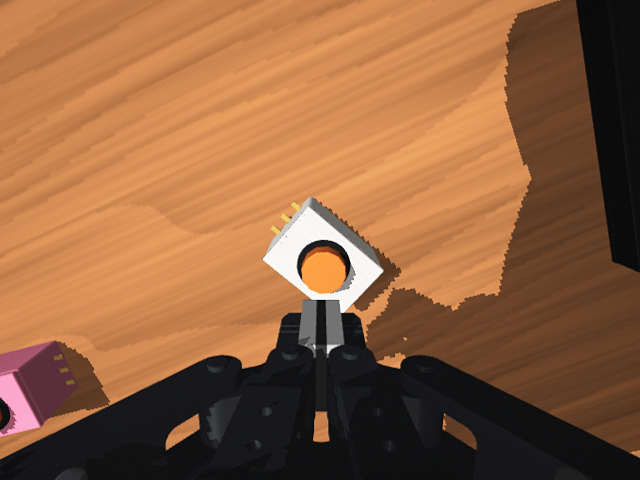

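The wrist view shows switch 3's button centred near (324,270), white block, just ahead of the closed fingertips; pink look-alike at lower left (20,400).

```bash
python3 -c "
from h import *
print(wrist((324,271),58,sense()), sense()['eef_pos'])"
python3 -m jog '[[-0.002,0,0.02,0,0,0,0],[0,0,0.02,0,0,0,0],[0,0,0.015,0,0,0,0],[0,0,0.005,0,0,0,0],[0,0,0.005,0,0,0,0]]'
```

```text
[471.12614208  34.3969163 ] [469.90064226  32.35288278 132.0878578 ]
time_s: 1.95
eef_pos: [472.1, 32.0, 67.6]
ee_rot: [0.0, 0.204, 0.979, 0.0]
force: [-0.0, -0.2, 2.1]
grip_width: 0.002
grip_force: 0.6
```

```bash
python3 -m jog '[[0,0,0.004,0,0,0,0],[0,0,0.003,0,0,0,0],[0,0,0.001,0,0,0,0],[0,0,0,0,0,0,0]]'
```

```text
time_s: 2.35
eef_pos: [472.4, 31.3, 59.6]
ee_rot: [0.0, 0.205, 0.979, 0.0]
force: [-1.1, 0.7, 2.7]
grip_width: -0.003
grip_force: 1.3
```

```bash
python3 -m jog '[[0,0,0.001,0,0,0,0],[0,0,0.001,0,0,0,0],[0,0,0,0,0,0,0]]';python3 -m jog '[[0,0,0.001,0,0,0,0],[0,0,0,0,0,0,0]]'
```

```text
time_s: 2.65
eef_pos: [472.7, 31.2, 58.9]
ee_rot: [0.001, 0.205, 0.979, 0.0]
force: [-6.0, 3.1, 21.9]
grip_width: 0.005
grip_force: 10.6
time_s: 2.85
eef_pos: [472.9, 31.2, 58.8]
ee_rot: [0.001, 0.205, 0.979, 0.0]
force: [-10.4, 3.3, 32.2]
grip_width: -0.003
grip_force: 16.3
```

Hard stop reached. Lift and look.

```bash
python3 -m jog '[[0,0,-0.005,0,0,0,0],[0,0,-0.02,0,0,0,0],[0,0,-0.04,0,0,0,0],[0,0,-0.01,0,0,0,0],[0,0,0,0,0,0,0]]'
python3 -c "
from h import *
import cv2
print(sense()['eef_pos'])
a=eyes.capture('wrist')[:,:,::-1]
b=cv2.imread('pics/w1.png')
cv2.imwrite('pics/w2.png',cv2.resize(np.hstack([b[180:330,240:410],a[180:330,240:410]]),None,fx=2.3,fy=2.3))
delta((638.8,-92.2),90)"
```

```text
time_s: 3.35
eef_pos: [473.0, 30.9, 132.5]
ee_rot: [0.002, 0.205, 0.979, -0.0]
force: [0.6, -0.6, -0.4]
grip_width: 0.003
grip_force: 0.0
[472.96147619  30.88587416 132.46772375]
shift [-0.202  -0.046   0.0412] turn z None q6 -1.34 tilt [ 6.e-04 -3.e-04 -1.e+00]
```

View pics/w2.png

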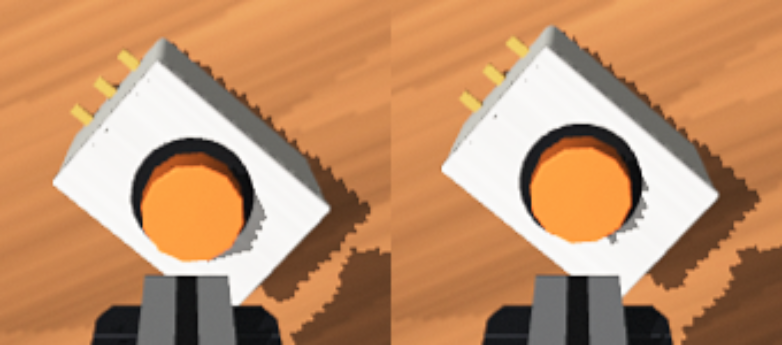

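The button still stands well proud of its collar, at (190,195) in the right half, with a shadow. It looks only slightly lower than before, so it probably sprang back. I'll go on to switch 1 and compare.

```bash
python3 -m jog '[[-0.04,-0.009,0,0,0,0,0],[-0.04,-0.009,0,0,0,0,0],[-0.04,-0.009,0,0,0,0,0],[-0.04,-0.009,0,0,0,0,0],[-0.042,-0.010,0,0,0,0,0]]'
python3 -m jog '[[0,0,0.02,0,0,0,0],[0,0,0.02,0,0,0,0],[0,0,0.012,0,0,0,0],[0,0,0,0,0,0,0]]'
python3 -c "
from h import *
delta((638.8,-92.2),68)"
```

```text
time_s: 3.9
eef_pos: [639.2, -92.9, 129.0]
ee_rot: [-0.002, 0.205, 0.979, 0.0]
force: [-0.0, -0.3, 0.7]
grip_width: -0.0
grip_force: 0.0
time_s: 4.3
eef_pos: [637.4, -91.6, 76.3]
ee_rot: [-0.003, 0.205, 0.979, 0.0]
force: [-0.2, -0.3, 0.6]
grip_width: 0.001
grip_force: 0.0
shift [-0.0015 -0.      0.0083] turn z None q6 -1.48 tilt [-0.0049  0.0016 -1.    ]
```

```bash
python3 -m jog '[[-0.001,0,0.008,0,0,0,0],[0,0,0.004,0,0,0,0],[0,0,0.003,0,0,0,0],[0,0,0.002,0,0,0,0],[0,0,0,0,0,0,0]]'
python3 -m jog '[[0,0,0.001,0,0,0,0],[0,0,0.001,0,0,0,0],[0,0,0,0,0,0,0]]'
```

```text
time_s: 4.8
eef_pos: [639.9, -92.4, 62.5]
ee_rot: [0.0, 0.205, 0.979, -0.0]
force: [0.6, -0.1, 1.4]
grip_width: 0.002
grip_force: 0.6
time_s: 5.1
eef_pos: [639.9, -92.4, 60.4]
ee_rot: [0.0, 0.205, 0.979, -0.0]
force: [1.8, -0.0, 2.0]
grip_width: -0.001
grip_force: 1.1
```

```bash
python3 -m jog '[[0,0,0.001,0,0,0,0],[0,0,0.001,0,0,0,0],[0,0,0,0,0,0,0]]'
python3 -m jog '[[0,0,0.001,0,0,0,0],[0,0,0,0,0,0,0]]'
```

```text
time_s: 5.4
eef_pos: [639.9, -92.4, 58.5]
ee_rot: [0.0, 0.205, 0.979, -0.0]
force: [1.2, -0.0, 5.0]
grip_width: 0.0
grip_force: 2.2
time_s: 5.6
eef_pos: [640.0, -92.4, 58.1]
ee_rot: [0.0, 0.205, 0.979, -0.0]
force: [-0.3, 0.4, 8.8]
grip_width: 0.001
grip_force: 4.2
```

```bash
python3 -m jog '[[0,0,0.001,0,0,0,0],[0,0,0.001,0,0,0,0],[0,0,0,0,0,0,0]]'
python3 -m jog '[[0,0,-0.005,0,0,0,0],[0,0,-0.02,0,0,0,0],[0,0,-0.04,0,0,0,0],[0,0,-0.01,0,0,0,0],[0,0,0,0,0,0,0]]'
python3 -c "
from h import *
import cv2
print(sense()['eef_pos'])
a=eyes.capture('wrist')[:,:,::-1]
cv2.imwrite('pics/w3.png',cv2.resize(a[180:330,240:410],None,fx=2.3,fy=2.3))
delta((540.4,-285.8),68)"
```

```text
time_s: 5.9
eef_pos: [640.1, -92.5, 57.2]
ee_rot: [0.001, 0.205, 0.979, -0.0]
force: [-3.3, 1.5, 16.2]
grip_width: -0.0
grip_force: 8.1
time_s: 6.4
eef_pos: [640.1, -92.5, 131.5]
ee_rot: [0.001, 0.205, 0.979, -0.0]
force: [-1.0, 0.4, -1.2]
grip_width: -0.002
grip_force: 0.0
[640.05446396 -92.49175355 131.50154717]
shift [ 0.013  -0.217   0.0617] turn z None q6 -1.48 tilt [-8.e-04  2.e-04 -1.e+00]
```

View pics/w3.png

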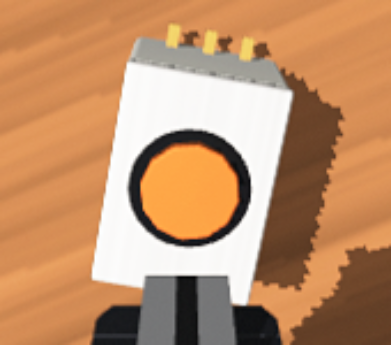

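Here the button sits low and concentric in its collar, at (190,190), so switch 1 latched and switch 3 is the faulty one. Next, press switch 2.

```bash
python3 -m jog '[[0.003,-0.043,0,0,0,0,0],[0.003,-0.043,0,0,0,0,0],[0.003,-0.043,0,0,0,0,0],[0.002,-0.043,0,0,0,0,0],[0.002,-0.045,0,0,0,0,0]]'
python3 -m jog '[[0,0,0.02,0,0,0,0],[0,0,0.02,0,0,0,0],[0,0,0.015,0,0,0,0],[0,0,0,0,0,0,0]]'
python3 -c "
from h import *
delta((540.4,-285.8),58)"
```

```text
time_s: 6.95
eef_pos: [539.1, -286.6, 128.2]
ee_rot: [-0.002, 0.205, 0.979, 0.001]
force: [0.8, -0.2, 0.6]
grip_width: 0.004
grip_force: 0.0
time_s: 7.35
eef_pos: [539.4, -284.8, 72.0]
ee_rot: [-0.003, 0.205, 0.979, 0.001]
force: [0.8, -0.1, 1.0]
grip_width: -0.002
grip_force: 0.0
shift [-0.0014 -0.0006  0.014 ] turn z None q6 -1.84 tilt [-0.0048  0.0038 -1.    ]
```

```bash
python3 -m jog '[[-0.001,-0.001,0.004,0,0,0,0],[0,0,0.004,0,0,0,0],[0,0,0.003,0,0,0,0],[0,0,0.001,0,0,0,0],[0,0,0,0,0,0,0]]'
python3 -m jog '[[0,0,0.001,0,0,0,0],[0,0,0,0,0,0,0]]'
python3 -m jog '[[0,0,0.001,0,0,0,0],[0,0,0,0,0,0,0]]'
```

```text
time_s: 7.85
eef_pos: [541.6, -287.4, 63.7]
ee_rot: [0.001, 0.205, 0.979, -0.0]
force: [1.2, -1.0, 1.2]
grip_width: -0.003
grip_force: 1.1
time_s: 8.05
eef_pos: [541.5, -287.4, 62.5]
ee_rot: [0.0, 0.205, 0.979, -0.0]
force: [1.8, -0.6, 2.5]
grip_width: -0.003
grip_force: 1.3
time_s: 8.25
eef_pos: [541.3, -287.3, 61.3]
ee_rot: [0.0, 0.205, 0.979, -0.0]
force: [1.5, -0.7, 2.3]
grip_width: -0.003
grip_force: 1.5
```

```bash
python3 -m jog '[[0,0,0.001,0,0,0,0],[0,0,0.001,0,0,0,0],[0,0,0,0,0,0,0]]'
python3 -m jog '[[0,0,0.001,0,0,0,0],[0,0,0,0,0,0,0]]'
python3 -m jog '[[0,0,0.001,0,0,0,0],[0,0,0,0,0,0,0]]'
```

```text
time_s: 8.55
eef_pos: [541.1, -287.2, 59.1]
ee_rot: [-0.0, 0.205, 0.979, 0.0]
force: [1.8, -1.1, 2.3]
grip_width: 0.002
grip_force: 1.2
time_s: 8.75
eef_pos: [541.2, -287.2, 58.4]
ee_rot: [-0.0, 0.205, 0.979, 0.0]
force: [0.3, 0.6, 6.0]
grip_width: -0.002
grip_force: 2.5
time_s: 8.95
eef_pos: [541.3, -287.3, 58.0]
ee_rot: [0.0, 0.205, 0.979, -0.0]
force: [-1.0, 0.7, 9.2]
grip_width: -0.001
grip_force: 4.5
```

```bash
python3 -m jog '[[0,0,0.001,0,0,0,0],[0,0,0.001,0,0,0,0],[0,0,0,0,0,0,0]]'
python3 -m jog '[[0,0,-0.005,0,0,0,0],[0,0,-0.02,0,0,0,0],[0,0,-0.04,0,0,0,0],[0,0,-0.01,0,0,0,0],[0,0,0,0,0,0,0]]'
python3 -c "
from h import *
import cv2
a=eyes.capture('wrist')[:,:,::-1]
cv2.imwrite('pics/w4.png',cv2.resize(a[180:330,240:410],None,fx=2.3,fy=2.3))
delta((471.5,31.5),132,2.02)"
```

```text
time_s: 9.25
eef_pos: [541.4, -287.4, 57.1]
ee_rot: [0.0, 0.205, 0.979, -0.0]
force: [-3.5, 3.0, 17.9]
grip_width: -0.003
grip_force: 8.6
time_s: 9.75
eef_pos: [541.4, -287.4, 131.3]
ee_rot: [0.001, 0.205, 0.979, -0.0]
force: [-0.9, -0.4, -1.1]
grip_width: -0.001
grip_force: 0.0
shift [ 0.1913  0.2639 -0.0021] turn z -0.8619639701374955 q6 -1.84 tilt [-9.e-04  6.e-04 -1.e+00]
```

View pics/w4.png

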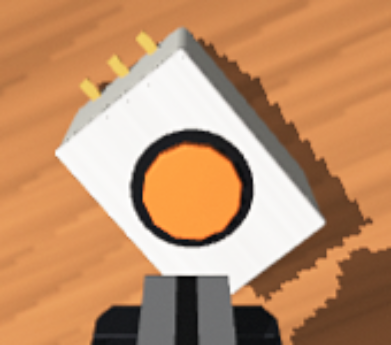

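Switch 2 latched too: the button is low and concentric at (190,190). Now I'll go back to switch 3, turn, open and grasp.

```bash
python3 -m jog '[[0.027,0.038,0,0,0,0,0],[0.027,0.038,0,0,0,0,0],[0.027,0.038,0,0,0,0,0],[0.027,0.038,0,0,0,0,0],[0.027,0.038,0,0,0,0,0]]'
python3 -m jog '[[0.027,0.037,0,0,0,0,0],[0.028,0.037,0,0,0,0,0],[0,0,0,0,0,-0.143,0.085],[0,0,0,0,0,-0.143,0.085],[0,0,0,0,0,-0.143,0.085]]'
python3 -m jog '[[0,0,0,0,0,-0.143,0.085],[0,0,0,0,0,-0.143,0.085],[0,0,0,0,0,-0.147,0.085],[0,0,0,0,0,0,0.085],[0,0,0,0,0,0,0.085]]'
python3 -c "
from h import *
import cv2
s=sense();print(s['eef_pos'])
a=eyes.capture('wrist')[:,:,::-1];cv2.imwrite('pics/w5.png',a)
delta((471.5,31.5),18,2.02)"
```

```text
time_s: 10.3
eef_pos: [492.1, -57.1, 128.4]
ee_rot: [-0.002, 0.205, 0.979, 0.0]
force: [2.0, -1.0, 0.5]
grip_width: 0.0
grip_force: 0.0
time_s: 10.8
eef_pos: [472.0, 31.4, 128.5]
ee_rot: [-0.002, -0.011, 1.0, 0.0]
force: [0.4, 0.4, 0.5]
grip_width: 0.508
grip_force: 0.0
time_s: 11.3
eef_pos: [472.5, 30.9, 129.2]
ee_rot: [-0.001, -0.221, 0.975, 0.0]
force: [0.0, -0.1, -0.9]
grip_width: 0.996
grip_force: 0.0
[472.47105224  30.85753264 129.2294787 ]
shift [0.0006 0.001  0.1115] turn z -0.003578255007544495 q6 -2.2 tilt [-1.7e-03  3.0e-04 -1.0e+00]
```

View pics/w5.png

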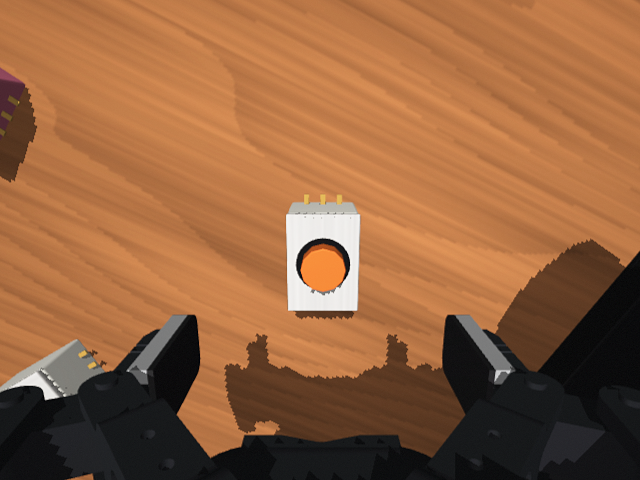

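The switch is square to and centred between the open fingers, at (323,262), with the button sprung out. I want to know what the white part at (50,370) is before descending.

```bash
python3 -c "
from h import *
s=sense();print([wrist(p,44,s) for p in((50,370),(323,262),(10,90))])"
python3 -m jog '[[0,0.001,0.025,0,0,0,0.085],[0,0,0.025,0,0,0,0.085],[0,0,0.02,0,0,0,0.085],[0,0,0,0,0,0,0.085]]'
```

```text
[array([601.91502951, -85.05980828]), array([471.30096769,  32.54958205]), array([ 457.66725483, -145.28496729])]
time_s: 11.75
eef_pos: [471.1, 31.9, 58.1]
ee_rot: [-0.002, -0.222, 0.975, 0.001]
force: [0.3, -0.3, 0.7]
grip_width: 0.993
grip_force: 0.0
```

```bash
python3 -m jog '[[0,0,0.02,0,0,0,0.085],[0,0,0.017,0,0,0,0.085],[0,0,0.003,0,0,0,0.085],[0,0,0,0,0,0,0.085]]'
python3 -m jog '[[0,0,0,0,0,0,0.05],[0,0,0,0,0,0,0.05],[0,0,0,0,0,0,0.03],[0,0,0,0,0,0,0.03],[0,0,0,0,0,0,0.03]]' 40
python3 -m jog '[[0,0,0,0,0,0,0.03],[0,0,0,0,0,0,0.03]]' 40
```

```text
time_s: 12.15
eef_pos: [472.9, 31.7, 20.8]
ee_rot: [0.0, -0.222, 0.975, -0.0]
force: [0.4, -0.5, 0.1]
grip_width: 0.998
grip_force: 0.0
time_s: 12.65
eef_pos: [473.1, 31.6, 21.0]
ee_rot: [0.001, -0.223, 0.975, -0.0]
force: [-1.2, 0.1, 5.7]
grip_width: 0.462
grip_force: 41.6
time_s: 12.85
eef_pos: [473.1, 31.6, 21.0]
ee_rot: [0.001, -0.223, 0.975, -0.0]
force: [-1.1, -0.7, 6.3]
grip_width: 0.462
grip_force: 41.6
```

```bash
python3 -m jog '[[0,0,-0.01,0,0,0,0.03],[0,0,-0.02,0,0,0,0.03],[0,0,-0.03,0,0,0,0.03],[0,0,-0.015,0,0,0,0.03],[0,0,0,0,0,0,0.03]]'
python3 -c "
from h import *
delta((474,284),95)"
```

```text
time_s: 13.35
eef_pos: [473.6, 31.6, 97.4]
ee_rot: [0.002, -0.223, 0.975, -0.001]
force: [0.3, 0.2, -2.8]
grip_width: 0.462
grip_force: 40.8
shift [-0.11    0.2272  0.0022] turn z None q6 -2.2 tilt [ 3.8e-03 -7.0e-04 -1.0e+00]
```

```bash
python3 -m jog '[[-0.011,0.022,0,0,0,0,0.03],[-0.018,0.038,0,0,0,0,0.03],[-0.018,0.038,0,0,0,0,0.03],[-0.018,0.038,0,0,0,0,0.03],[-0.018,0.038,0,0,0,0,0.03]]'
python3 -m jog '[[-0.016,0.032,0,0,0,0,0.03],[-0.01,0.02,0,0,0,0,0.03],[0,0,0,0,0,0,0.03],[0,0,0,0,0,0,0.03]]'
python3 -c "
from h import *
import cv2
cv2.imwrite('pics/t2.png',cv2.resize(eyes.capture('top')[230:430,60:340,::-1],None,fx=2.8,fy=2.8))
delta((474,284),25)"
```

```text
time_s: 13.85
eef_pos: [471.0, 226.0, 94.3]
ee_rot: [-0.001, -0.223, 0.975, -0.0]
force: [0.7, -0.8, -1.7]
grip_width: 0.461
grip_force: 40.9
time_s: 14.25
eef_pos: [472.1, 282.3, 94.3]
ee_rot: [-0.001, -0.223, 0.975, -0.0]
force: [-0.2, -0.5, -1.6]
grip_width: 0.461
grip_force: 40.9
shift [-0.0026  0.0012  0.0695] turn z None q6 -1.69 tilt [-1.5e-03 -7.0e-04 -1.0e+00]
```

View pics/t2.png

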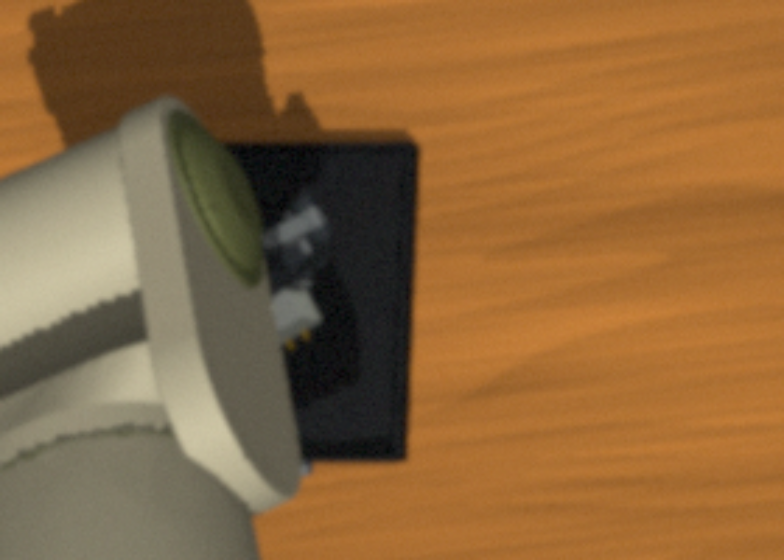

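The held switch, at (295,310) in the crop, hangs over the middle of the tray. Lower it gently; floor contact is expected at TCP z of about 25.

```bash
python3 -m jog '[[-0.002,0.001,0.02,0,0,0,0.03],[0,0,0.02,0,0,0,0.03],[0,0,0.015,0,0,0,0.03],[0,0,0.008,0,0,0,0.03],[0,0,0,0,0,0,0.03]]'
python3 -m jog '[[0,0,0.002,0,0,0,0.03],[0,0,0.002,0,0,0,0.03],[0,0,0,0,0,0,0.03]]'
```

```text
time_s: 14.8
eef_pos: [473.8, 283.4, 31.4]
ee_rot: [-0.001, -0.222, 0.975, -0.0]
force: [-0.9, -0.4, -2.2]
grip_width: 0.463
grip_force: 41.0
time_s: 15.1
eef_pos: [474.2, 284.4, 28.6]
ee_rot: [0.0, -0.223, 0.975, 0.0]
force: [0.2, -0.8, -1.4]
grip_width: 0.459
grip_force: 41.0
```

```bash
python3 -m jog '[[0,0,0.001,0,0,0,0.03],[0,0,0.001,0,0,0,0.03],[0,0,0,0,0,0,0.03]]'
python3 -m jog '[[0,0,0.001,0,0,0,0.03],[0,0,0,0,0,0,0.03]]'
python3 -m jog '[[0,0,0.001,0,0,0,0.03],[0,0,0,0,0,0,0.03]]'
```

```text
time_s: 15.4
eef_pos: [474.0, 284.4, 26.2]
ee_rot: [-0.0, -0.223, 0.975, 0.0]
force: [0.3, -0.4, -2.2]
grip_width: 0.463
grip_force: 41.0
time_s: 15.6
eef_pos: [474.0, 284.4, 25.2]
ee_rot: [-0.0, -0.223, 0.975, -0.0]
force: [-1.1, -0.1, -3.1]
grip_width: 0.463
grip_force: 41.0
time_s: 15.8
eef_pos: [474.1, 284.4, 25.0]
ee_rot: [0.0, -0.223, 0.975, -0.0]
force: [-3.3, -2.3, 5.6]
grip_width: 0.465
grip_force: 41.9
```

Floor contact. Release, retreat, and move the arm aside to look.

```bash
python3 -m jog '[[0,0,0,0,0,0,0.045],[0,0,0,0,0,0,0.055],[0,0,0,0,0,0,0.065],[0,0,0,0,0,0,0.07],[0,0,0,0,0,0,0.07]]'
python3 -m jog '[[0,0,-0.01,0,0,0,0.07],[0,0,-0.02,0,0,0,0.07],[0,0,-0.04,0,0,0,0.07],[0,0,-0.05,0,0,0,0.07],[0,0,-0.03,0,0,0,0.07]]'
python3 -m jog '[[0.03,0.03,0,0,0,0,0.07],[0.03,0.03,0,0,0,0,0.07],[0.03,0.03,0,0,0,0,0.07],[0.03,0.03,0,0,0,0,0.07],[0,0,0,0,0,0,0.07]]'
python3 -c "
from h import *
import cv2
cv2.imwrite('pics/t3.png',eyes.capture('scene')[:,:,::-1])
cv2.imwrite('pics/t4.png',eyes.capture('top')[:,:,::-1])
a=cv2.imread('pics/t4.png')[180:420,100:540];b=cv2.imread('pics/t3.png')[150:300,170:530]
cv2.imwrite('pics/end.png',np.vstack([cv2.resize(a,(640,349)),cv2.resize(b,(640,250))]))
print(sense()['eef_pos'])"
```

```text
time_s: 16.3
eef_pos: [474.1, 284.4, 24.3]
ee_rot: [0.0, -0.223, 0.975, 0.0]
force: [-0.1, 0.3, -0.5]
grip_width: 0.821
grip_force: 0.0
time_s: 16.8
eef_pos: [474.7, 284.7, 178.7]
ee_rot: [0.002, -0.223, 0.975, 0.0]
force: [0.6, -0.2, -0.2]
grip_width: 0.817
grip_force: 0.0
time_s: 17.3
eef_pos: [310.1, 341.3, 175.1]
ee_rot: [-0.0, -0.225, 0.974, 0.0]
force: [0.8, 1.0, -0.0]
grip_width: 0.819
grip_force: 0.0
[313.6543091  340.70412886 175.16468623]
```

View pics/end.png

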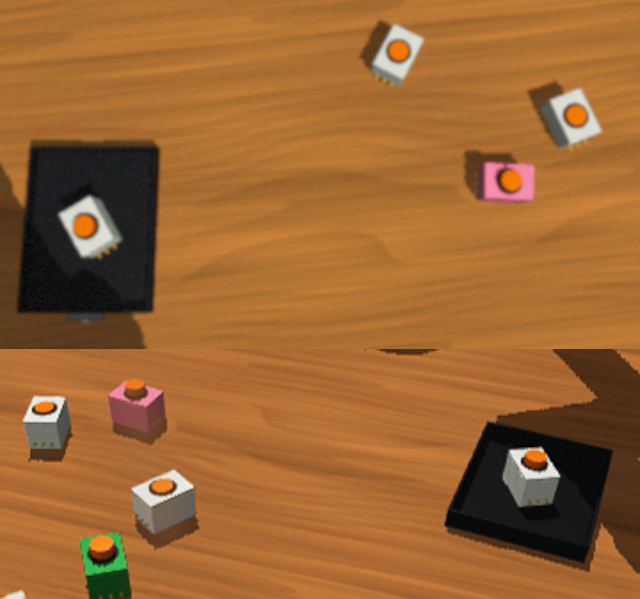

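The end view shows two latched switches (buttons low at (398,50) and (576,116)) in their original places. The faulty one stands upright on the tray floor at (88,226) with its button out.

```bash
python3 -c "
from rig import finish_job
print(finish_job())"
```

```text
the job is handed in; nothing more can be done
None
```

I pressed all three switches: two latched and were left standing in place, and the one that sprang back now stands upright on the tray floor; the job was handed in at about 17 s, with no verdict returned.

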